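# Hold the calibration coupler home on the tilted port

## Robot

A 6-joint arm with a two-finger parallel gripper is mounted at the origin on the work surface. World frame = base frame: x ahead of the robot, y to its left, z up, the work surface at z = 0. Lengths are in mm, angles in rad, forces in N, time in s.
With the tool pointing down it reaches from about 375 to 750 mm from the base axis. Payload 9 kg.
Tool frame: the origin (TCP) lies on the mounting face of the last link; the fingertips stand 173 mm ahead of it and the grasp point (between the pads) lies 155 mm ahead of it (env.tip_reach is the distance from the TCP to the fingertips, in mm); z points along the fingers, y is the line along which they close (so a half turn about z gives the same grasp; the last joint's range is limited). The gripper opens to 85 mm and grips with 20 to 120 N. Pads are 22 mm wide; open, the fingers measure 114 mm over their backs; the gripper's body (76 mm by 85 mm) begins 54 mm behind the grasp point. The pads swing forward as they close: fully open they stand 13 mm farther back than shut.
Start: joints at [-0.218, 0.104, 0.097, 1.564, 0, 1.353], TCP at [600.014, 0.006, 404.731] pointing down, gripper open.
Joint ranges: [-2.99, 2.99], [-0.84, 1.86], [-1.1, 1.16], [-1.84, 2.11], [-1.51, 1.56], [-3.14, 3.14]. Speed limits (rad/s): [2.22, 2.22, 2.57, 3.14, 3.14, 3.14].

## Interface

Orientations are given as a rotation vector (axis times angle).
In Python, from rig import env, eoat, sensors, snapshot, job, recognise, silhouettes, pinpoint gives the robot as it stands. Calls block until the motion is done:
- env.move_to(position, orientation): joint-space move of the TCP to a pose.
- env.move_linear(position, rate=150, attitude=None, threshold=None): straight line of the TCP; attitude=None keeps the orientation; rate is the mean speed in mm/s. With threshold (N) it stops when the force on the tool has changed by that much, and returns True; else False.
- env.goto_joints(angles): joint-space move.
- eoat.let_go() and eoat.close(squeeze=None): open the fingers fully, or close them until they stop; squeeze is the grip in N (None keeps the last).
- env.hold(seconds).
- env.ik(position, orientation): joint angles nearest the present ones, or None.
- sensors.get_state(): the state.
- snapshot(name): name is "scene" or "side" or "wrist"; returns a dict with "color" (480x640x3 uint8, blue, green, red), "depth" (480x640 float32, mm along the optical axis (not along the pixel's ray), 0 where there is no reading), "mtx" (3x3 intrinsics, pixels), "R" (3x3) and "t" (3): a world point X has camera coordinates R X + t. Camera axes: x right, y down, z forward; pixel columns grow to the right and rows downward; lengths in mm; the calibration is good to about 2 mm. A picture is of the moment at which its call begins.
A pose or a line that the arm cannot do raises env.MotionError and nothing moves.
- job.job_done(): hands the job in; it is judged then, once.
Trained networks look in a picture, given as the dict that the camera call returned (one of the last four; its "shot" number tells which), for a name from the list of things; names that differ only in an ending like _2 or _b are one class to them, and where a whole thing is asked for, a point or a joint stands for the part that bears it (a point fixed in the world has none). Each returns a list of dicts, best first, with "p" (0 to 1); they miss things now and then, are a little off and sometimes report something else, mostly with a low value. They report only what shows in the picture. A call takes as long as a camera call. They do not tell look-alikes from the thing itself.
- recognise(target, picture): "at" ([x, y, z] in mm, in the coordinates of the camera as it stood for that picture, good to about 4 mm: the middle of the surface that is visible of it).
- silhouettes(target, picture): "mask" (480x640 bool, what is visible of it).
- pinpoint(target, picture): "at" ([x, y, z] in mm, in the coordinates of the camera as it stood for that picture, good to about 4 mm: a listed point, or the origin of a listed thing).
The state is a dict: "clock": time; "joints": joint angles; "qvel": joint speeds; "effort": joint torques, N m; "ee_pos": TCP position; "ee_rot": TCP orientation; "contact_force": force on the tool from outside, world axes, zero at the start; "moment": the same for the moment, N m; "finger_gap": finger opening in mm; "gripper_force": force on a finger pad.
Only numpy, scipy, OpenCV 4.12 (cv2) and the standard library are available. Lean on these libraries where they do the work, as an engineer would, in place of code of your own. Each camera call takes 0.05 s, during which the arm holds its last target. There are 200 camera calls.

## Task

Get the green test set ready for a calibration reading: first throw its selector lever into the marked notch (the one with pins beside it) and leave it there. Then press the metal calibration coupler squarely onto the tilted nipple until it snaps, and keep pushing it fully home against the spring sleeve. Finish while still gripping the coupler and holding it down; leave the other things on the bench where they are.

Things in the scene. Friction and masses are not known exactly. Their poses are not given: they have to be found in the camera images.
- testset: Fixed instrument box, painted green with aluminium front and back panels, 170 x 300 x 85 mm (x, y, z). Origin: centre of its underside; its front faces its own -x. On top: the tilted nipple (to its -y side, standing at own x 25, y -75 mm) and the selector lever (to its +y side, pivot at own x -25, y 85, z 75 mm).
- selector (a joint): Selector lever angle about its hinge (along the test set's +y): 0 upright, positive = knob tipped to the test set's +x (back), stops at +-0.75 rad. Sprung detent notches at -0.66, -0.22, 0.22, 0.66; the marked one is 0.22; starts in one of the first two. Crests between notches (-0.44, 0, 0.44) take about 4 N at the knob, then it drops into the nearest notch and stays there.
- selector_knob (a point): Centre of the black ball knob, 24 mm across, on the end of a 9 mm steel rod, 78 mm from the hinge (about 153 mm above the bench when upright). Can be pinched from above along the test set's y.
- selector_pivot (a point): Point on the lever's hinge axis, 75 mm above the bench, axes as the test set's.
- marked_notch (a point): The marked notch in the rim of the two toothed aluminium gate plates (13 mm to each side of the lever, rim 38 mm from the hinge); here two 4 mm steel pins stand up to 48 mm from the hinge at each plate, one each side of the notch. Lever in this notch: angle 0.22.
- nipple_base (a point): Point on the tilted nipple's axis, 108 mm above the bench, 3 mm under the face of its 52 mm steel flange. z runs out along the nipple, tilted 0.38 rad (22 deg) from vertical to the test set's -x. Along z: 18 mm thick post to 30 mm; four 8 mm spring balls, centres at 23.3 mm, stand 3 mm out of it; spring sleeve's top at 14 mm when free, 4 mm when pressed home.
- sleeve (a joint): Travel of the 40 mm wide aluminium spring sleeve round the nipple's foot: 0 = out, 0.010 m = pressed fully home (firm stop). Its spring pushes the coupler back out with 4 N at 0 rising to 10 N at 0.010. With the coupler snapped on but not held down it springs back to about 0.006.
- coupler: Loose metal push-on coupler, round, about 0.22 kg, standing mouth down. Origin: centre of its open mouth; z along its axis to the top end. Aluminium skirt with dark rings, 42 mm across, 0 to 41 mm; plain steel grip barrel, 28 mm across, 41 to 80 mm. Mouth funnel 30 mm wide narrowing to a 20.4 mm bore at 9 mm, lip to 13 mm, then 27 mm bore, 37 mm deep.
- dust_cap: Bystander: low black cap, 48 mm across and 22 mm high. Origin under its centre.
- flask: Bystander: black drinks flask with a steel cap, 62 mm across, 160 mm tall. Origin under its centre.
- driver: Bystander: screwdriver with a grey handle, lying along its x.
- trackball: Bystander: grey trackball mouse, 100 x 75 x 46 mm. Origin under its centre.
- nipple_tip (a point): Centre of the nipple's nose, 37.5 mm along z from nipple_base, same axes. The nose is 8 mm wide and tapers out to the 18 mm post over the last 7.5 mm.
- coupler_grip (a point): Point on the coupler's axis half-way up its grip barrel, 60 mm from the mouth. Pushing the coupler over the balls takes 8 to 15 N; they spring out behind its lip (the snap) with the mouth 10 to 7 mm from nipple_base; fully home the mouth is 4 mm from nipple_base along its z.
Mind the look-alikes: they are no part of the job. There is more than one size of the coupler; the one meant has the size given above.

How it is judged:
By the outcome, as a careful person would: the job done as asked, in the order asked, and still so for the second after the job is handed in, while the arm keeps its last pose, push and grip.
It also fails if it takes over 64 s, if anything falls off the work surface, if the arm or the gripper's body presses on something with over 40 N, if the wrist force passes 120 N, or if a joint passes its speed limit or range.

## Working session

There is one attempt and no reset: what is moved stays moved. The work goes in short steps, each a Python script; the robot and the scene stay as the last script left them, time stands still between calls to the robot, and variables do not carry over. Pictures are saved under pics/ and viewed, at most 10 in all, crops included, and the job is handed in when it is done.

```bash
ls; mkdir -p pics; cat > h.py <<'E'
import numpy as np, cv2
from scipy.spatial.transform import Rotation as Ro
from rig import env, eoat, sensors, snapshot, job, recognise, silhouettes, pinpoint
np.set_printoptions(precision=1,suppress=True)
def w(s,p): return s["R"].T@(np.array(p)-s["t"])
def px(s,X):
    c=s["mtx"]@(s["R"]@np.array(X,float)+s["t"]); return (c[:2]/c[2]).round()
def cloud(s):
    v,u=np.mgrid[:480,:640]; d=s["depth"]; K=s["mtx"]
    P=np.stack([(u-K[0,2])/K[0,0]*d,(v-K[1,2])/K[1,1]*d,d],-1)
    return (P-s["t"])@s["R"]
E
cat > a.py <<'E'
from h import *
for n in ["scene","side"]:
    s=snapshot(n); cv2.imwrite(f"pics/{n}0.png",s["color"]); np.savez(f"{n}0.npz",**{k:s[k] for k in("color","depth","mtx","R","t")})
    for t in ["testset","selector_knob","selector_pivot","marked_notch","nipple_base","nipple_tip","coupler","coupler_grip","dust_cap","flask","trackball","driver"]:
        for r in pinpoint(t,s)[:4]:
            X=w(s,r["at"]); print(n,t,round(r["p"],2),X,px(s,X))
E
python3 a.py
```

```text
pics
scene testset 0.87 [615.  111.6   0.1] [321. 331.]
scene selector_knob 0.75 [566.6 213.9 135.8] [372. 300.]
scene selector_pivot 0.6 [611.3 204.7  72.4] [347. 331.]
scene marked_notch 0.83 [616.2 201.4 115.9] [344. 313.]
scene nipple_base 0.64 [620.8  35.4 107.7] [301. 269.]
scene nipple_tip 0.48 [360.1 396.1  -3.6] [514. 381.]
scene nipple_tip 0.44 [608.9  35.6 141. ] [306. 255.]
scene coupler 0.81 [ 456.5 -202.2    0.7] [317. 238.]
scene coupler 0.81 [ 380.9 -142.3    1.3] [354. 241.]
scene coupler_grip 0.84 [ 380.8 -144.6   76.8] [355. 215.]
scene coupler_grip 0.6 [ 458.8 -200.5   55.2] [317. 220.]
scene dust_cap 0.67 [ 598.6 -221.4   -2.7] [263. 249.]
scene flask 0.98 [ 666.  -417.6   -2.4] [212. 220.]
scene trackball 0.8 [ 762.2 -145.6   -5.1] [211. 285.]
scene driver 0.57 [361.4 395.9  -0.9] [514. 380.]
side testset 0.6 [616.4 115.6  -1.1] [331. 234.]
side testset 0.53 [ 669.4 -414.9   -5.9] [406. 427.]
side selector_knob 0.68 [ 460.  -201.     0.1] [275. 337.]
side selector_knob 0.4 [566.1 215.1 136.4] [306. 169.]
side selector_pivot 0.96 [612.8 201.7  79.9] [325. 190.]
side selector_pivot 0.34 [621.7  37.  110.7] [338. 216.]
side marked_notch 0.7 [619.1 197.2 114.6] [328. 179.]
side nipple_base 0.68 [622.3  39.6 109.2] [338. 216.]
side nipple_tip 0.65 [610.   34.8 139.5] [334. 207.]
side nipple_tip 0.56 [560.9 217.8 135.4] [304. 169.]
side nipple_tip 0.3 [617.7 200.  116.3] [327. 178.]
side coupler 0.71 [ 459.  -204.3   -3.8] [275. 339.]
side coupler 0.66 [ 378.2 -141.    -2.4] [235. 319.]
side coupler_grip 0.88 [ 460.7 -198.6   57. ] [274. 316.]
side coupler_grip 0.82 [ 375.  -138.4   78.2] [228. 291.]
side dust_cap 0.86 [ 597.6 -216.8    0.7] [345. 336.]
side flask 0.66 [ 669.2 -414.7   -5.5] [406. 427.]
side flask 0.35 [612.1  38.7 138.6] [334. 206.]
side trackball 0.41 [ 598.  -214.4   -0.5] [345. 335.]
side driver 0.89 [357.  400.2  -3.4] [233. 184.]
```

View images.

```bash
python3 - <<'E'
import numpy as np,cv2
for n in["scene","side"]:
    s=dict(np.load(n+"0.npz"))
    v,u=np.mgrid[:480,:640]; d=s["depth"]; K=s["mtx"]
    P=np.stack([(u-K[0,2])/K[0,0]*d,(v-K[1,2])/K[1,1]*d,d],-1); P=(P-s["t"])@s["R"]; P[d==0]=np.nan
    for c in[(458,-202),(379,-142)]:
        m=np.hypot(P[...,0]-c[0],P[...,1]-c[1])<40; m&=P[...,2]>6; Q=P[m]
        print(n,c,"top",np.percentile(Q[:,2],98).round(), [(z,np.round(np.ptp(np.percentile(q@s["R"][0],[1,99])),0)) for z in(20,55,70,90) for q in[Q[abs(Q[:,2]-z)<6]] if len(q)>5])
s=cv2.imread("pics/scene0.png"); d=cv2.imread("pics/side0.png")
a=cv2.resize(s,(400,300));b=cv2.resize(d,(400,300))
c=cv2.resize(s[180:255,285:385],(400,300),interpolation=cv2.INTER_CUBIC);e=cv2.resize(s[225:375,270:470],(400,300),interpolation=cv2.INTER_CUBIC)
cv2.imwrite("pics/m0.png",np.vstack([np.hstack([a,b]),np.hstack([c,e])]))
E
```

```text
scene (458, -202) top 81.0 [(20, np.float64(41.0)), (55, np.float64(28.0)), (70, np.float64(28.0))]
scene (379, -142) top 106.0 [(20, np.float64(55.0)), (55, np.float64(51.0)), (70, np.float64(35.0)), (90, np.float64(36.0))]
side (458, -202) top 81.0 [(20, np.float64(41.0)), (55, np.float64(27.0)), (70, np.float64(26.0))]
side (379, -142) top 106.0 [(20, np.float64(53.0)), (55, np.float64(51.0)), (70, np.float64(32.0)), (90, np.float64(33.0))]
```

View pics/m0.png

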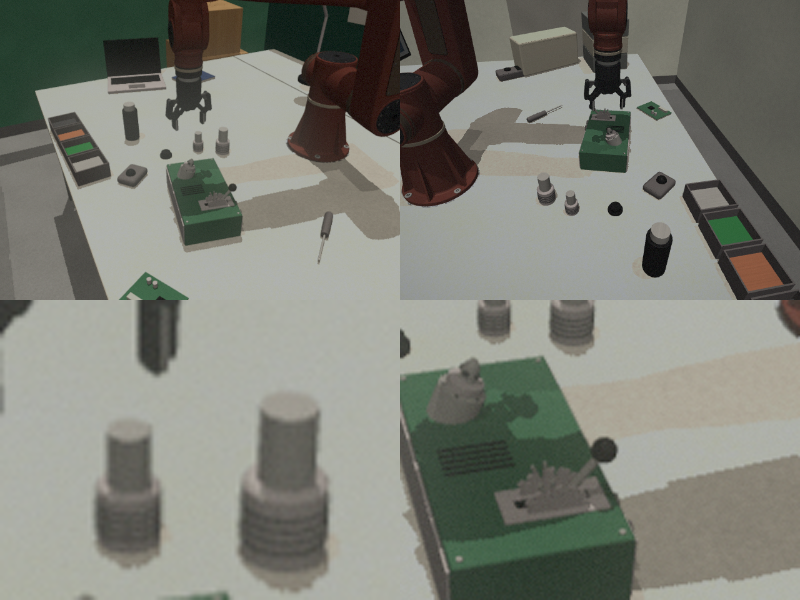

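Look-alikes: the small coupler at scene (317,228), 81 mm high with a 41 mm skirt, and the large one at (354,225), 106 mm high with a 55 mm skirt. The close crop shows both clearly, and I choose the small one by size. The lever knob at (372,300) tips to the front, in notch -0.66.

```bash
cat >> h.py <<'E'
def rot(yaw,tilt=0,flip=0):  # tool down, y along testset y; tilt = tool z tipped so that -z is the nipple axis
    return Ro.from_euler('z',yaw)*Ro.from_euler('y',-tilt)*Ro.from_euler('x',np.pi)*Ro.from_euler('z',np.pi*flip)
def look(tag,targets,name="wrist"):
    s=snapshot(name); cv2.imwrite(f"pics/{tag}.png",s["color"]); np.savez(tag+".npz",**{k:s[k] for k in("color","depth","mtx","R","t")})
    for t in targets:
        for r in pinpoint(t,s)[:2]: X=w(s,r["at"]); print(tag,t,round(r["p"],2),X,px(s,X))
    return s
E
python3 - <<'E'
from h import *
print(sensors.get_state()["ee_rot"], Ro.from_rotvec(sensors.get_state()["ee_rot"]).as_matrix())
yaw=-.245
ax=Ro.from_euler('z',yaw).apply([-np.sin(.38),0,np.cos(.38)])
nb=np.array([621.5,37,108])
for f in(0,1):
    for nm,p,r in[("knob",[566,214.6,296],rot(yaw,0,f)),("nip",nb+ax*(219),rot(yaw,.38,f)),("nipup",nb+ax*300,rot(yaw,.38,f)),("coup",[458.5,-202,216],rot(yaw,0,f))]:
        q=env.ik(list(p),r.as_rotvec()); print(f,nm,None if q is None else np.round(q,2))
T=["selector_knob","selector_pivot","marked_notch","nipple_base","nipple_tip","testset"]
for f in(0,):
    r=rot(yaw,0,f).as_rotvec()
    env.move_to([560,120,430],r); look("w1",T)
    env.move_to([620,130,430],r); look("w2",T)
E
```

```text
[2.2 2.2 0. ] [[-0.  1.  0.]
 [ 1.  0. -0.]
 [-0.  0. -1.]]
0 knob [ 0.1  0.1 -0.1  1.4 -0.  -2.8]
0 nip [-0.1 -0.4 -0.5  1.  -0.  -3. ]
0 nipup [-0.1 -0.5 -0.5  1.2 -0.1 -3. ]
0 coup [-0.7 -0.1 -0.5  1.2 -0.   2.7]
1 knob [ 0.1  0.1 -0.1  1.4  0.   0.4]
1 nip [-0.1 -0.4 -0.5  1.  -0.   0.1]
1 nipup [-0.1 -0.5 -0.5  1.2 -0.1  0.1]
1 coup [-0.7 -0.1 -0.5  1.2  0.  -0.4]
w1 selector_knob 0.64 [566.2 213.8 133.6] [186. 249.]
w1 selector_pivot 0.84 [614.2 203.5  72.8] [202. 168.]
w1 marked_notch 0.63 [619.8 202.7 110.5] [186. 166.]
w1 nipple_base 0.77 [621.1  31.4 106.7] [422. 103.]
w1 nipple_tip 0.79 [609.4  35.8 144. ] [433. 122.]
w1 testset 0.82 [616.8 114.2  -0.1] [311. 134.]
w2 selector_knob 0.69 [567.8 212.3 136.4] [226. 322.]
w2 selector_knob 0.28 [612.6 200.9  72.6] [240. 236.]
w2 selector_pivot 0.77 [616.1 202.6  76.2] [236. 234.]
w2 marked_notch 0.74 [617.5 204.5 108.4] [224. 244.]
w2 nipple_base 0.88 [623.1  33.2 105.6] [447. 182.]
w2 nipple_tip 0.8 [611.2  35.  143.2] [465. 209.]
w2 testset 0.63 [617.6 111.8  -0.1] [338. 190.]
```

```bash
python3 - <<'E'
import numpy as np,cv2
from h import cloud
def ld(t):
    s=dict(np.load(t+".npz")); P=cloud(s); P[s["depth"]==0]=np.nan; return s,P
for t in["w1","w2","scene0"]:
    s,P=ld(t)
    z=P[...,2]; m=(abs(P[...,0]-615)<150)&(abs(P[...,1]-112)<190)
    h=np.histogram(z[m&(z>50)&(z<160)],bins=np.arange(50,162,4)); print(t,h[0])
    Q=P[m&(z>68)&(z<92)][:,:2].astype(np.float32)
    r=cv2.minAreaRect(Q); print(r)
    # knob
    K=np.array([566.5,214,136]); k=P[(np.linalg.norm(P-K,axis=-1)<16)]
    A=np.c_[2*k,np.ones(len(k))]; sol=np.linalg.lstsq(A,(k**2).sum(1),rcond=None)[0]
    print("knob n",len(k),sol[:3],np.sqrt(sol[3]+sol[:3]@sol[:3]))
    f=P[(np.linalg.norm(P[...,:2]-[611,35],axis=-1)<14)&(z>128)]; print("nip post n",len(f),np.nanmean(f[f[:,2]>np.percentile(f[:,2],90)],0) if len(f) else 0)
a=cv2.imread("pics/w1.png")
cv2.imwrite("pics/m1.png",np.hstack([cv2.resize(a[130:290,110:270],(400,400)),cv2.resize(a[40:200,340:500],(400,400))]))
E
```

```text
w1 [   72    70     0     0     0     3  1791   164 76515  4245   401   448
   685   649   779   802  1115   953   950   339   152   337   565   523
   249     0     0]
((615.9663696289062, 112.82455444335938), (299.83465576171875, 176.58444213867188), 75.93122863769531)
knob n 1049 [566.  213.2 134.9] 12.608252924897307
nip post n 873 [611.2  36.7 142.8]
w2 [    6    13     0     0     0     1  1589   266 65987  3781   381   400
   567   589   736   677   978   829   866   314   164   326   490   443
   210     0     0]
((615.817138671875, 113.17276763916016), (300.05682373046875, 176.4124755859375), 75.84004974365234)
knob n 950 [566.  213.2 134.9] 12.549900996267713
nip post n 788 [611.2  37.4 142.9]
scene0 [ 199  185  209  186  193  200  352  421 5882 1217  121  137  160  149
  138  107  117   93   71   41   35   42   55   49   25    0    0]
((615.6114501953125, 111.05677795410156), (309.49951171875, 177.0037384033203), 75.85442352294922)
knob n 148 [566.9 213.1 136. ] 11.712128248261996
nip post n 2429 [611.6  34.7 610.2]
```

View pics/m1.png

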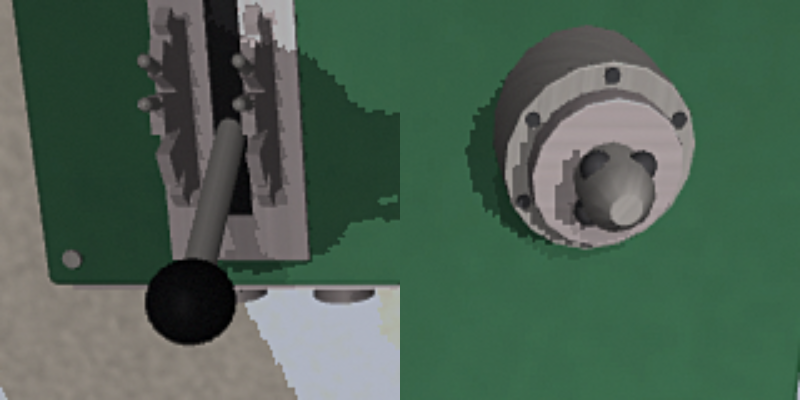

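Left: lever in the front notch (knob at w1 ≈(186,249)), pin pairs marking the third notch from the front (≈(170,163)). Right: nipple tip at ≈(431,123). Fits agree with yaw -0.246 and centre (616,113).

```bash
cat >> h.py <<'E'
YAW=-.246; RZ=Ro.from_euler('z',YAW)
C=np.array([616,113,0.])
PIV=C+RZ.apply([-25,85,75])
def knob(a): return PIV+RZ.apply([78*np.sin(a),0,78*np.cos(a)])
E
python3 - <<'E'
from h import *
r=rot(YAW,0,1).as_rotvec(); up=np.array([0,0,155+1.])
k=knob(-.66); print(k)
env.move_to(list(k+up+[0,0,80]),r)
env.move_linear(list(k+up),rate=80)
eoat.close(40); s=sensors.get_state(); print(s["finger_gap"],s["contact_force"],s["clock"])
for a in np.linspace(-.6,.24,15):
    env.move_linear(list(knob(a)+up),rate=60)
    f=RZ.inv().apply(sensors.get_state()["contact_force"]); print(round(a,2),f,end=';')
env.move_linear(list(knob(.22)+up),rate=40)
s=sensors.get_state();print(s["finger_gap"],s["contact_force"])
eoat.let_go(); env.move_linear(list(knob(.22)+up+[0,0,130]),rate=150)
print(sensors.get_state()["clock"])
S=look("w3",["selector_knob"])
P=cloud(S); K=knob(.22); k=P[(np.linalg.norm(P-K,axis=-1)<17)]
sol=np.linalg.lstsq(np.c_[2*k,np.ones(len(k))],(k**2).sum(1),rcond=None)[0]; d=RZ.inv().apply(sol[:3]-PIV); print(len(k),d,"angle",np.arctan2(d[0],d[2]).round(3))
np.set_printoptions(precision=3)
E
```

```text
[566.1 213.2 136.6]
21.426177993820147 [-1.7 -0.2  2.6] 10.4333
-0.6 [-4.9 -0.6  3.6];-0.54 [-4.5 -0.9  4.5];-0.48 [-3.   0.4 -0.2];-0.42 [ 0.2 -0.  -2.4];-0.36 [ 0.8  2.2 -5.9];-0.3 [ 1.3  2.6 -5.9];-0.24 [ 2.5  1.  -5.7];-0.18 [-0.5  1.2 -3.6];-0.12 [-2.9  0.3 -3.1];-0.06 [-2.8  2.  -2. ];0.0 [-1.8 -0.5 -4.5];0.06 [ 1.4 -0.2 -0.3];0.12 [ 0.7 -0.2  0.3];0.18 [0.3 0.4 0.4];0.24 [-0.4  0.   0.4];0.16791721983565844 [-0.6  0.6 -0.2]
16.2333
w3 selector_knob 0.93 [597.4 204.9 150.8] [320. 182.]
0 [-544.9 -344.6  -75. ] angle -1.708
```

The pinch slipped off, and the lever is now in the second notch (-0.22). I'll push the knob over the next crest with closed fingers instead.

```bash
cat >> h.py <<'E'
def lever(tag,guess):
    S=look(tag,["selector_knob"]); P=cloud(S); n=0
    K=knob(guess)
    for i in range(4):
        k=P[(np.linalg.norm(P-K,axis=-1)<16)&(P[...,2]>140)]
        if len(k)<20: break
        sol=np.linalg.lstsq(np.c_[2*k,np.ones(len(k))],(k**2).sum(1),rcond=None)[0]; K=sol[:3]
    d=RZ.inv().apply(K-PIV); print(len(k),d,"angle",round(float(np.arctan2(d[0],d[2])),3))
E
python3 - <<'E'
from h import *
r=rot(YAW,0,1).as_rotvec()
lever("w3b",-.22)
def tcp(x,tip): return list(PIV+RZ.apply([x,0,0])-[0,0,75]+[0,0,tip+173])
eoat.close(40)
env.move_linear(tcp(-60,200),rate=200,attitude=r); env.move_linear(tcp(-60,143),rate=150)
for x in np.arange(-40,-13,3):
    env.move_linear(tcp(x,143),rate=50); print(x,RZ.inv().apply(sensors.get_state()["contact_force"]),end=';')
env.move_linear(tcp(-50,143),rate=150); env.move_linear(tcp(-30,260),rate=200); 
print(sensors.get_state()["clock"]); lever("w4",.22)
E
```

```text
w3b selector_knob 0.95 [596.6 210.  151.7] [327. 179.]
1126 [-17.   -0.3  75.8] angle -0.221
-40 [-0.8  1.   0.8];-37 [-2.8  0.9  3. ];-34 [-8.8 -0.6  6.2];-31 [ 0.9  0.3 -0.7];-28 [ 1.1  0.5 -0.1];-25 [-0.4  0.3 -0.9];-22 [-0.4 -0.1  0.5];-19 [ 0.5 -0.7  1. ];-16 [0.6 0.7 0.7];22.05
16 [17.  -0.  76.1] angle 0.22
```

```bash
python3 - <<'E'
from h import *
def tcp(x,tip): return list(PIV+RZ.apply([x,0,0])-[0,0,75]+[0,0,tip+173])
env.move_linear(tcp(-10,270),rate=200)
lever("w5",.22); s=look("s5",["selector_knob"],"side"); b=look("c5",["selector_knob"],"scene")
cv2.imwrite("pics/m5.png",np.hstack([cv2.resize(cv2.imread("pics/w5.png"),(400,300)),cv2.resize(b["color"][255:345,310:430],(400,300))]))
E
```

```text
w5 selector_knob 0.68 [ 761.4 -143.8    0.1] [ 70. 389.]
941 [17.3 -0.3 75.8] angle 0.224
s5 selector_knob 0.69 [628.4 202.  152.8] [331. 165.]
s5 selector_knob 0.64 [ 597.8 -215.8    1.8] [345. 335.]
c5 selector_knob 0.71 [629.8 195.4 152. ] [337. 297.]
```

View pics/m5.png

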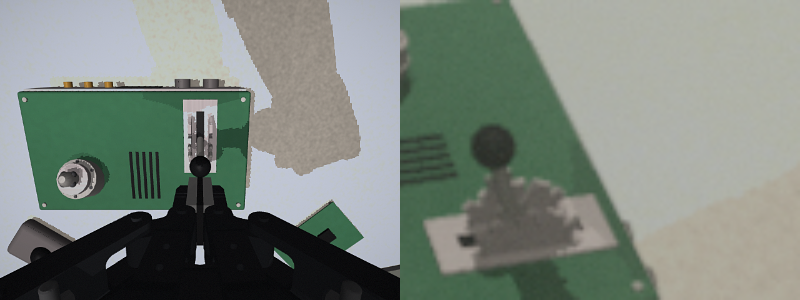

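Lever verified at 0.224 rad: the knob stands back at the pins (c5 ≈(337,297)). Now I fit the nipple by its profile from the depth pictures.

```bash
cat > fit.py <<'E'
import numpy as np
from h import *
from scipy.optimize import least_squares
NB0=C+RZ.apply([25,-75,108])
prof=np.array([[26,-2],[26,3],[20,3],[20,14],[9,14],[9,30],[4,37.5],[0,37.5]],float)
def dist(q):
    a,b=prof[:-1],prof[1:]; d=b-a; t=np.clip(((q[:,None]-a)*d).sum(-1)/(d*d).sum(-1),0,1)
    return np.linalg.norm(q[:,None]-a-t[...,None]*d,axis=-1).min(1)
def fit(t,tilt=True):
    s=dict(np.load(t+".npz")); P=cloud(s); P=P[s["depth"]>0]; P=P[(np.linalg.norm(P-NB0-[-5,1,15],axis=1)<45)]
    def loc(x): return (Ro.from_euler('z',YAW+x[4])*Ro.from_euler('y',-(.38+x[3]))).inv().apply(P-NB0-x[:3])
    def res(x):
        L=loc(x); q=np.c_[np.hypot(L[:,0],L[:,1]),L[:,2]]; r=dist(q); r[(q[:,1]<-1)|(q[:,0]>30)]=0
        return np.r_[r,x[3:]*[2000,1000]]
    o=least_squares(res,np.zeros(5),loss="soft_l1"); return len(P),o.x,NB0+o.x[:3],np.median(res(o.x))
E
python3 - <<'E'
from fit import *
ax=RZ.apply([-np.sin(.38),0,np.cos(.38)]); 
r=rot(YAW,.38,1).as_rotvec()
env.move_linear(list(NB0+ax*340+[-60,0,0]),rate=250,attitude=r); look("w6",["nipple_tip","nipple_base"])
r2=rot(YAW,0,1).as_rotvec(); env.move_to([458.5,-202,400],r2); S=look("w7",["coupler"])
print(sensors.get_state()["clock"])
np.set_printoptions(precision=3,suppress=True)
for t in["w1","w2","w5","w6"]: print(t,fit(t))
for t in["w7","scene0","side0"]:
    s=dict(np.load(t+".npz")); P=cloud(s); P=P[s["depth"]>0]; P=P[(np.hypot(P[:,0]-458.5,P[:,1]+202)<32)]
    for z0,z1,rr in[(77,84,14),(45,75,14),(10,38,21)]:
        k=P[(P[:,2]>z0)&(P[:,2]<z1)][:,:2]
        if len(k)>15: print(t,z0,len(k),k.mean(0),least_squares(lambda x:np.hypot(*(k-x).T)-rr,k.mean(0),loss="soft_l1").x)
E
```

```text
w6 nipple_tip 0.66 [609.4  35.6 141.2] [336. 284.]
w6 nipple_base 0.88 [623.1  34.1 107. ] [336. 267.]
w7 coupler 0.87 [ 378.9 -143.5   -1.4] [362.  94.]
w7 coupler 0.81 [ 461.5 -202.2   -1.5] [319. 200.]
25.225
w1 (5344, array([-0.033, -0.243, -0.816, -0.   , -0.   ]), array([621.95 ,  33.927, 107.184]), np.float64(0.30308746014347765))
w2 (4822, array([-0.102, -0.255, -0.866, -0.   , -0.   ]), array([621.881,  33.914, 107.134]), np.float64(0.2568624079048134))
w5 (4190, array([ 0.206, -0.419, -0.827,  0.   , -0.   ]), array([622.189,  33.75 , 107.173]), np.float64(0.2910295572496093))
w6 (3065, array([ 0.36 , -0.241, -0.637,  0.   ,  0.   ]), array([622.343,  33.928, 107.363]), np.float64(0.27656411965733046))
w7 77 1053 [ 458.913 -201.083] [ 463.55  -201.878]
w7 45 219 [ 448.288 -198.519] [ 459.633 -201.296]
w7 10 286 [ 443.841 -197.674] [ 459.311 -201.268]
scene0 77 55 [ 460.135 -200.107] [ 457.468 -198.285]
scene0 45 121 [ 463.683 -193.063] [ 458.89  -201.405]
scene0 10 162 [ 465.954 -187.658] [ 458.709 -202.181]
side0 77 130 [ 459.607 -201.013] [ 459.274 -197.697]
side0 45 156 [ 459.982 -210.264] [ 459.464 -199.239]
side0 10 223 [ 459.724 -215.137] [ 459.561 -199.506]
```

```bash
cat >> h.py <<'E'
AX=RZ.apply([-np.sin(.38),0,np.cos(.38)]); NB=np.array([622.1,33.9,107.2]); RT=rot(YAW,.38,1).as_rotvec()
def seat(mouth,off=0): return list(NB+AX*(mouth+216)+off)
E
python3 - <<'E'
from h import *
r2=rot(YAW,0,1).as_rotvec(); c=np.array([459.2,-201.2,0])
env.move_linear(list(c+[0,0,290]),rate=200); env.move_linear(list(c+[0,0,216]),rate=100,threshold=15)
eoat.close(110); s=sensors.get_state(); print(s["finger_gap"],s["ee_pos"],s["contact_force"])
env.move_linear(list(c+[0,0,400]),rate=200)
s=sensors.get_state(); print(s["finger_gap"],s["contact_force"],s["gripper_force"])
env.move_to(seat(75),RT); env.move_linear(seat(52),rate=60,threshold=8)
s=sensors.get_state(); print(s["clock"],s["ee_pos"],np.array(seat(52)),s["contact_force"])
a=look("w8",["coupler","coupler_grip"]); b=look("s8",["coupler","coupler_grip"],"side"); d=look("c8",["coupler","coupler_grip"],"scene")
for n,q in(("side",b),("scene",d)): print(n,px(q,NB+AX*45))
def crop(q): 
    u,v=px(q,NB+AX*60).astype(int); return cv2.resize(q["color"][v-45:v+45,u-30:u+30],(400,600),interpolation=cv2.INTER_CUBIC)
cv2.imwrite("pics/m8.png",np.hstack([crop(b),crop(d)]))
E
```

```text
-0.06888956164717336 [ 459.8 -201.7  253.1] [-0.5 -0.3  8.6]
0.3825464570798801 [ 0.4 -0.5 -0.7] 0.0
29.0917 [525.7  57.9 355.6] [525.7  58.1 356.1] [ 0.1 -0.5  0.9]
s8 coupler 0.97 [ 375.8 -142.    -1.3] [234. 319.]
s8 coupler 0.89 [ 457.1 -201.5    0.2] [274. 337.]
s8 coupler_grip 0.95 [ 380.  -139.2   78.4] [231. 291.]
s8 coupler_grip 0.59 [ 462.8 -198.2   57.6] [275. 316.]
c8 coupler 0.81 [ 380.5 -141.9    3.3] [355. 241.]
c8 coupler 0.69 [ 456.7 -201.5   -2.5] [317. 239.]
c8 coupler_grip 0.93 [ 379.3 -144.3   80.3] [356. 214.]
c8 coupler_grip 0.74 [ 462.3 -198.6   61.7] [316. 219.]
side [332. 203.]
scene [308. 251.]
```

View pics/m8.png

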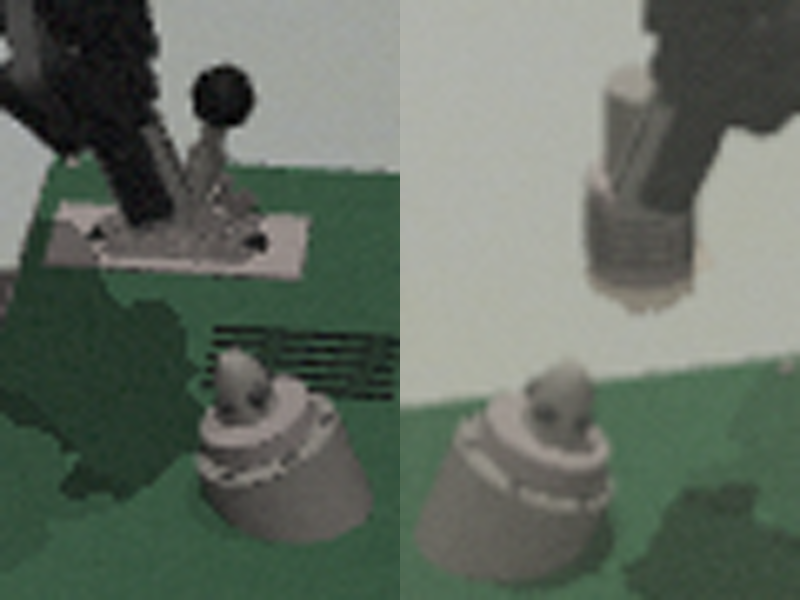

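I had left the fingers closed after the lever push, so they only touched the coupler's top. The coupler still stands in place, and the nipple is clear in both crops. I'll open the fingers and grasp again.

```bash
python3 - <<'E'
from h import *
from scipy.optimize import least_squares
r2=rot(YAW,0,1).as_rotvec(); c=np.array([459.2,-201.2,0])
env.move_linear(seat(90),rate=250); eoat.let_go()
env.move_to(list(c+[0,0,380]),r2); S=look("w9",[])
P=cloud(S); P=P[S["depth"]>0]; P=P[(np.hypot(P[:,0]-458.5,P[:,1]+202)<35)]
for z0,z1,rr in[(45,75,14),(10,38,21)]:
    k=P[(P[:,2]>z0)&(P[:,2]<z1)][:,:2]; x=least_squares(lambda x:np.hypot(*(k-x).T)-rr,c[:2],loss="soft_l1").x; print(len(k),x)
t=P[P[:,2]>77]; print("top",(t.min(0)+t.max(0))/2,np.median(t[:,2]))
if np.linalg.norm(x-c[:2])>5: raise SystemExit("moved")
env.move_linear(list(c+[0,0,290]),rate=200); hit=env.move_linear(list(c+[0,0,216]),rate=100,threshold=15)
eoat.close(110); s=sensors.get_state(); print(hit,s["finger_gap"],s["ee_pos"],s["contact_force"])
if s["finger_gap"]<15: raise SystemExit("no grip")
env.move_linear(list(c+[0,0,400]),rate=200)
s=sensors.get_state(); print(s["finger_gap"],s["contact_force"],s["gripper_force"])
env.move_to(seat(75),RT); env.move_linear(seat(52),rate=60,threshold=8)
s=sensors.get_state(); print(s["clock"],s["ee_pos"]-seat(52),s["contact_force"],s["finger_gap"])
a=look("w10",["coupler"]); b=look("s10",["coupler"],"side"); d=look("c10",["coupler"],"scene"); print(NB+AX*52)
def crop(q): 
    u,v=px(q,NB+AX*60).astype(int); return cv2.resize(q["color"][v-45:v+45,u-30:u+30],(400,600),interpolation=cv2.INTER_CUBIC)
cv2.imwrite("pics/m10.png",np.hstack([crop(b),crop(d)]))
E
```

```text
259 [ 459.6 -201.3]
335 [ 459.3 -201.2]
top [ 453.4 -199.1  190.6] 290.8022643789751
False 25.91048262710284 [ 459.3 -201.4  216.5] [-1.  -0.4  4.5]
25.732952109574452 [ 0.3 -0.4 -3.7] 108.1091058254242
36.4667 [-0.  -0.2 -0.5] [ 0.7  0.6 -1.6] 25.96974440449452
w10 coupler 0.97 [604.1  35.8 152.4] [316. 267.]
s10 coupler 0.91 [ 375.5 -138.2   -0.9] [233. 318.]
s10 coupler 0.81 [603.8  40.8 155. ] [330. 200.]
c10 coupler 0.78 [ 378.9 -141.1    1.3] [355. 241.]
c10 coupler 0.76 [603.1  35.3 155. ] [309. 248.]
[603.4  38.6 155.5]
```

View pics/m10.png

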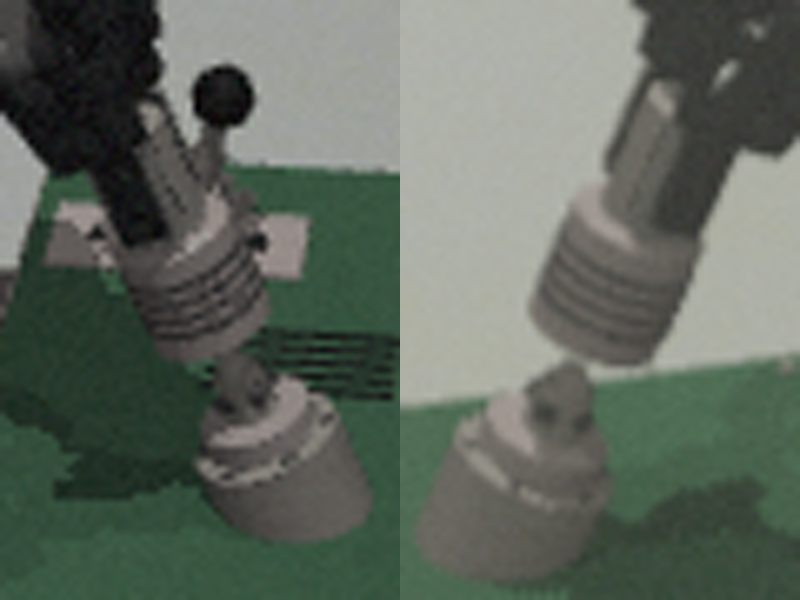

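The coupler is gripped and lines up with the nipple axis in both views. Pressing on now.

```bash
python3 - <<'E'
from h import *
L=Ro.from_rotvec(RT).inv()
f0=np.array(sensors.get_state()["contact_force"])
def st():
    s=sensors.get_state(); f=RZ.inv().apply(np.array(s["contact_force"])-f0); fa=AX@(np.array(s["contact_force"])-f0)
    lat=np.array(s["contact_force"])-f0-fa*AX
    m=AX@(np.array(s["ee_pos"])-NB)-216
    print(round(s["clock"],1),"m",round(m,2),"ax",round(fa,1),"lat",RZ.inv().apply(lat),round(s["finger_gap"],1)); return fa,lat
for m in list(range(44,15,-4))+list(np.arange(15,1,-1.)):
    env.move_linear(seat(m),rate=25 if m<20 else 50); fa,lat=st()
    if fa>38 or np.linalg.norm(lat)>15: print("stop",m); break
env.hold(.3); st()
E
```

```text
37.1 m 43.36 ax -0.1 lat [ 0.3 -0.3  0.1] 26.2
37.3 m 39.69 ax -0.8 lat [ 0.9 -0.3  0.4] 25.9
37.6 m 35.67 ax 0.2 lat [0.5 0.7 0.2] 25.8
37.8 m 31.67 ax -0.2 lat [0.4 0.1 0.1] 25.8
38.1 m 27.67 ax -0.3 lat [ 0.2 -0.7  0.1] 25.8
38.3 m 23.65 ax 0.2 lat [0.2 0.1 0.1] 25.4
38.6 m 19.96 ax 0.2 lat [1.4 0.9 0.5] 26.1
38.9 m 16.62 ax 5.3 lat [ 1.4 -0.4  0.6] 25.8
39.1 m 15.21 ax 3.8 lat [1.9 0.8 0.8] 25.7
39.4 m 14.09 ax 3.1 lat [3.5 1.  1.4] 25.8
39.6 m 12.81 ax -0.6 lat [4.1 0.4 1.6] 25.7
39.9 m 11.34 ax -4.0 lat [4.3 0.5 1.7] 25.6
40.1 m 10.19 ax -7.3 lat [5.9 0.7 2.4] 26.1
40.4 m 9.68 ax -3.4 lat [ 3.7 -0.2  1.5] 26.0
40.6 m 9.13 ax 3.8 lat [1.  0.5 0.4] 25.9
40.9 m 8.24 ax 7.3 lat [-1.3 -1.2 -0.5] 25.9
41.1 m 7.1 ax 8.6 lat [-0.4  0.4 -0.1] 25.8
41.4 m 6.11 ax 9.3 lat [-1.7 -0.4 -0.7] 25.8
41.6 m 5.2 ax 10.2 lat [-0.5 -0.7 -0.2] 25.7
41.9 m 4.94 ax 15.2 lat [-2.4 -0.7 -1. ] 25.9
42.1 m 4.83 ax 22.6 lat [-3.3 -1.2 -1.3] 25.8
42.4 m 4.67 ax 29.2 lat [-4.2 -0.6 -1.7] 25.8
42.7 m 4.68 ax 28.9 lat [-4.  -2.3 -1.6] 26.0
```

The trace shows the snap (axial force dips at mouth 13–10 mm), then the spring rising to 10 N, then the firm stop at about 29 N. One last check picture.

```bash
python3 - <<'E'
from h import *
b=look("s11",["coupler","selector_knob"],"side"); d=look("c11",["coupler","selector_knob"],"scene"); print(NB+AX*4,knob(.22))
def crop(q): 
    u,v=px(q,NB+AX*50+RZ.apply([0,60,0])).astype(int); return cv2.resize(q["color"][v-60:v+60,u-50:u+50],(400,480),interpolation=cv2.INTER_CUBIC)
cv2.imwrite("pics/m11.png",np.hstack([crop(b),crop(d)]))
E
```

```text
s11 coupler 0.87 [624.   35.1 110.2] [339. 217.]
s11 coupler 0.86 [ 376.4 -140.3   -0.3] [234. 318.]
s11 selector_knob 0.4 [627.3 199.8 150.5] [331. 166.]
c11 coupler 0.7 [621.5  35.1 109. ] [301. 269.]
c11 coupler 0.63 [ 379.7 -143.4    0.8] [354. 241.]
c11 selector_knob 0.7 [628.6 196.5 150.7] [337. 298.]
[620.7  34.3 110.9] [629.  197.4 151.1]
```

View pics/m11.png

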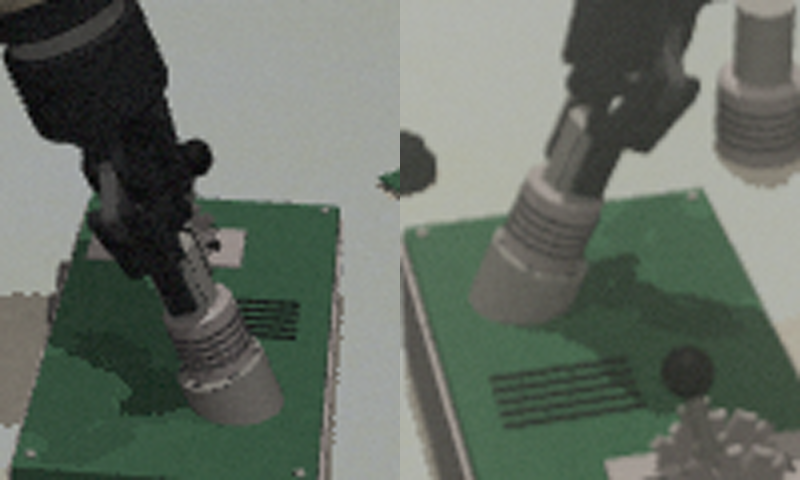

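The coupler sits square and fully down on the flange (side (339,217)), and the lever is still in the marked notch (scene (337,298)).

```bash
python3 -c "
from h import *
print(job.job_done())"
```

```text
the job is handed in; nothing more can be done
None
```

I handed the job in at about 43 s: the selector lever is in the marked notch (measured 0.224 rad), and the coupler is snapped on, pressed fully home and still gripped and held down with about 29 N; on the way, the first lever pinch slipped off, and closed fingers once touched the coupler's top with about 9 N without moving it.

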